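Empty the drop-bottom hopper of wooden lasts

ROBOT

A 6-joint arm with a two-finger parallel gripper is mounted at the origin on a cart in front of the work surface, level with it; the furniture and walls round the work are solid. World frame = base frame: x ahead of the robot, y to its left, z up, the work surface at z = 0. Lengths are in m, angles in rad, forces in N, time in s.
With the tool pointing down it reaches from about 0.3 to 0.75 m from the base axis. Payload 8.5 kg.
Tool frame: the origin (TCP) lies midway between the tips of the shut fingers; the grasp point (between the pads) lies 19 mm behind it (bot.grasp_offset is the distance from the TCP to the grasp point, in m); z points along the fingers, y is the line along which they close (so a half turn about z gives the same grasp; the last joint's range is limited). The gripper opens to 85 mm and grips with 20 to 120 N. Pads are 22 mm wide; open, the fingers measure 114 mm over their backs; the gripper's body (76 mm by 85 mm) begins 54 mm behind the grasp point. The pads swing forward as they close: fully open they stand 13 mm farther back than shut.
Start: joints at [1.015, 0.381, 1.297, -0, 1.464, -0.215], TCP at [0.184, 0.518, 0.196] pointing down, gripper open.
Joint ranges: [-3.11, 3.11], [-0.89, 2.33], [0.22, 2.48], [-1.42, 4.56], [0.17, 2.85], [-2.88, 2.88]. Speed limits (rad/s): [2.39, 2.39, 3.14, 3.14, 3.14, 3.14].

INTERFACE

Orientations are given as a unit quaternion [x, y, z, w].
In Python, from cell import bot, viewer, order, finder gives the robot as it stands. The module is installed in compiled form; this text tells all that it offers.
- The arm moves only by the shell command python3 -m creep 'ROWS' [FORCE]. ROWS is JSON, a list of rows, each an object of numbers: "x", "y", "z": the shift along the tool's x, y, z in m; "ax", "ay", "az": the turn, a rotation vector about the tool's x, y, z in degrees; "grip": the opening, from -1 (shut) to 1 (fully open). In form: [{"x": .., "y": .., "z": .., "ax": .., "ay": .., "az": .., "grip": ..}, ...]. A call has 1 to 5 rows; each row shifts and turns the commanded pose from where the row before left it, along the tool's axes as they then stand; what a row does not reach is not made up. A row lasts 1/8 s, in which the tool goes at most 62.5 mm and 10.7 degrees, less where a joint would pass 70% of its speed; a pose out of reach is approached as far as the arm can. A call is refused whole if a number of a shift passes 0.0625 or a number of a turn 10.7, either way. A call with a gripper value outside its range is refused whole. The fingers move at their own pace and stop on an object; FORCE is the grip in N (left out, the last holds). Time passes only in rows, so rows that do not move let the fingers close. It gives the time, the measured TCP pose, the force, the opening and the grip force at its end, in the units of the state.
- bot.read_state(): the state, without advancing time (a new reading comes with each control period).
- viewer.capture(name): name is "scene" or "side" or "wrist"; returns the picture (420x560x3 uint8, red, green, blue); there is no depth.
- viewer.camera_model(name): a dict with "mtx" (3x3 intrinsics, pixels), "R" (3x3) and "t" (3): a world point X has camera coordinates R X + t. Camera axes: x right, y down, z forward; pixel columns grow to the right and rows downward; lengths in m; the calibration is good to about 2 mm. A picture is of the moment at which its call begins: read the wrist's pose just before it. camera_model takes no time and is no camera call; for the wrist camera it gives the pose at the moment of the call.
- order.sign_off(): hands the job in; it is judged then, once.
Trained networks look in the newest picture that a camera, given by its name, has taken for a name from the list of things; names that differ only in an ending like _2 or _b are one class to them, and where a whole thing is asked for, a point or a joint stands for the part that bears it (a point fixed in the world has none). Each returns a list of dicts, best first, with "conf" (0 to 1); they miss things now and then, are a little off and sometimes report something else, mostly with a low value. They report only what shows in the picture. A call takes as long as a camera call.
- finder.search_frame(camera, target): "rect" ([left, top, right, bottom] in pixels, round what is visible of it).
- finder.tip_of(camera, target): "xy" ([column, row] in pixels: a listed point, or the origin of a listed thing).
The state is a dict: "clock": time; "qpos": joint angles; "joint_velocities": joint speeds; "joint_efforts": joint torques, N m; "tool_pos": TCP position; "orientation": TCP orientation; "ft_force": force on the tool from outside, world axes, zero at the start; "torque": the same for the moment, N m; "grip_width": opening from 0.0 (shut) to 1.0 (fully open); "finger_force": force on a finger pad.
Only numpy, scipy, OpenCV 4.12 (cv2) and the standard library are available. Lean on these libraries where they do the work, as an engineer would, in place of code of your own. Each camera call takes 0.05 s, during which the arm holds its last target. There are 200 camera calls.

TASK

Drop the two wooden last halves out of the blue hopper into the grey tray below it: push the red T-handle fully down against its spring to unlock it (do not force it round while it is up), then turn it clockwise (seen from above), taking a fresh grip as needed, until the hopper's floor falls open. Do not touch the lasts or the hopper's floor, leave the tray under the hopper and the other things on the bench where they are, and let go of the handle at the end.

Things in the scene. Friction and masses are not known exactly. Their poses are not given: they have to be found in the camera images.
- hopper_stand: Blue open hopper, 137 x 202 mm (x by y), rim 269 mm above the bench, on four fixed aluminium legs (178 x 310 mm over all, 255 mm high). Origin on the bench under the hopper's centre; x points away from the red handle's side, z up. The upright latch spindle stands at x = -135 mm, y = 0, in a grey bracket; its grey lock lugs reach 265 mm high, 39 mm from the axis.
- hopper_centre (a point): Centre of the hopper's inner floor, 188 mm above the bench.
- handle_bar (a point): Middle of the red T-handle's bar, on the spindle axis, 310 mm above the bench when not pressed. The bar is 92 mm long along this frame's y axis, 16 mm wide along x, 20 mm high; the 14 mm spindle hangs from its middle. Grip it across its 16 mm from above. Frame z up; it turns with the handle.
- latch_plunger (a joint): How far the handle is pressed down, m: 0 up, 0.011 at its bottom stop. A spring lifts it: pressing takes about 7 to 13 N. A key locks the handle between lugs; it is free to turn only while pressed more than about 0.008. Turned well past the lugs (1.1 rad), it may be let up and turns unpressed. Twisting it unpressed only forces the lock.
- latch_handle (a joint): How far the handle is turned clockwise seen from above, rad: 0 locked, as found. It stays where it is left (friction about 0.1 N m). The brass half-disc cam below holds the floor's tab through most of a half turn and lets it go somewhere between 2.4 and 3.1 rad; a dead stop is at 3.45.
- hopper_floor (a joint): Angle of the hopper's floor, rad: 0 shut, 1.55 hanging straight down. It is a steel plate hinged along the hopper's far side (+x), free to fall when the cam lets go of the tab at its near edge; it sags up to 0.06 while the handle is pressed.
- catch_tray: Loose grey open tray standing on the bench under the hopper between its legs, 225 x 250 mm (x by y), 50 mm high, walls 6 mm. Origin at the centre of its underside.
- last_front: Half of a split maple toe last, 152 x 44 x 50 mm, lying in the hopper on the handle's side. Origin at the centre of its underside, x along its length.
- last_rear: Half of a split maple toe last, 151 x 52 x 50 mm, lying in the hopper on the side away from the handle. Origin at the centre of its underside, x along its length.
- steel_dome: Polished steel punch dome, 66 mm across, 50 mm high, on the bench to the left. Bystander.
- felt_pad: Blue and grey felt rubbing pad, 63 x 102 x 21 mm, on the bench to the left. Bystander.
- last_long: Long maple last half, 110 x 178 x 62 mm, on the bench to the right. Bystander.
- step_gauge: Green stepped gauge block, 82 x 43 x 34 mm, on the bench to the right. Bystander.
- orange_cap: Orange plastic cap, 42 mm across, 36 mm high, on the bench at the near left. Bystander.
- spanner: Steel spanner, 83 x 136 x 8 mm (its outline box), on the bench at the near right. Bystander.

How it is judged:
By the outcome, as a careful person would: the job done as asked, in the order asked, and still so for the second after the job is handed in, with the robot touching nothing.
It also fails if it takes over 54 s, if anything falls off the work surface, if the arm or the gripper's body presses on something with over 40 N, if the wrist force passes 120 N, or if a joint passes its speed limit or range.

## Working session

There is one attempt and no reset: what is moved stays moved. The work goes in short steps, Python scripts to look and compute and a shell command to move; the robot and the scene stay as the last step left them, time stands still between calls to the robot, and variables do not carry over. Pictures are saved under pics/ and viewed, at most 10 in all, crops included, and the job is handed in when it is done.

```bash
mkdir -p pics; cat > h.py <<'E'
import numpy as np, cv2
from cell import bot, viewer, order, finder
def snap(c,name=None):
    im=viewer.capture(c)
    if name: cv2.imwrite(f'pics/{name}.png',im[:,:,::-1])
    return im
def ray(c,px):
    m=viewer.camera_model(c);K=np.array(m['mtx']);R=np.array(m['R']);t=np.array(m['t'])
    d=R.T@np.linalg.inv(K)@np.array([*px,1.]);return -R.T@t,d/np.linalg.norm(d)
def atz(c,px,z):
    o,d=ray(c,px);return o+d*(z-o[2])/d[2]
def proj(c,X):
    m=viewer.camera_model(c);p=np.array(m['mtx'])@(np.array(m['R'])@np.array(X)+np.array(m['t']));return p[:2]/p[2]
E
python3 - <<'E'
from h import *
np.set_printoptions(precision=4,suppress=True)
ims=[]
for c in['scene','side']:
    ims.append(snap(c,c+'0'))
    for n,z in[('handle_bar',.31),('hopper_centre',.188),('hopper_stand',0),('catch_tray',0)]:
        for r in finder.tip_of(c,n)[:2]: print(c,n,r['conf'],np.round(r['xy'],1),atz(c,r['xy'],z))
    print([ (r['conf'],r['rect']) for r in finder.search_frame(c,'handle_bar')[:2]])
s=bot.read_state();print(s)
print(bot.grasp_offset)
E
```

```text
scene handle_bar 0.5 [272.6 190. ] [ 0.4964 -0.019   0.31  ]
scene hopper_centre 0.64 [294.9 197.6] [0.6256 0.0196 0.188 ]
scene catch_tray 0.86 [290.1 239.6] [0.5985 0.0086 0.    ]
scene catch_tray 0.28 [374.8 302.6] [ 0.6341 -0.3939  0.    ]
[(0.65, [260.2, 185.2, 284.2, 221.8])]
side handle_bar 0.73 [296.  165.4] [ 0.52   -0.0236  0.31  ]
side handle_bar 0.6 [196.1 309.1] [0.4894 0.5271 0.31  ]
side hopper_centre 0.88 [259.  194.9] [0.6299 0.0217 0.188 ]
side catch_tray 0.91 [270.9 235.1] [0.6016 0.0053 0.    ]
[(0.68, [285.1, 159.6, 306.6, 212.1]), (0.42, [239.7, 171.9, 253.4, 192.5])]
{'clock': 0.6, 'qpos': array([ 1.0147,  0.3806,  1.2974,  0.    ,  1.4636, -0.2153]), 'joint_velocities': array([ 0.0005, -0.0023, -0.0004, -0.0009, -0.0009, -0.0003]), 'joint_efforts': array([ -0.0011, -44.8163, -23.1399,  -0.0003,   0.0006,   0.    ]), 'tool_pos': array([0.1838, 0.5184, 0.1961]), 'orientation': array([0.1696, 0.9855, 0.    , 0.    ]), 'ft_force': array([ 0.3898, -0.2495,  0.4961]), 'torque': array([0.0138, 0.0122, 0.0131]), 'finger_force': 0.0, 'grip_width': 0.9993036373574394}
0.0187
```

View pics/scene0.png

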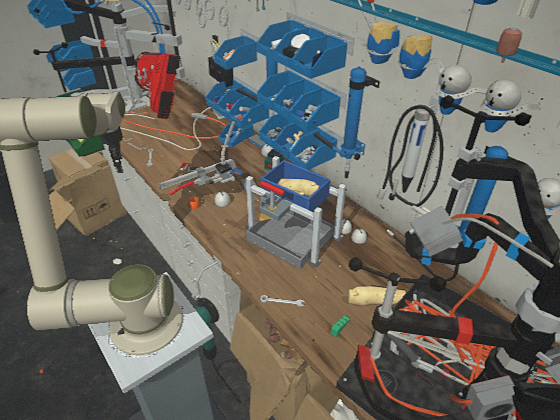

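View pics/side0.png

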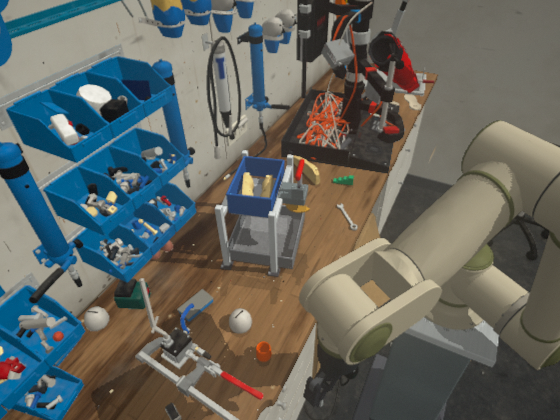

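The scene view shows the red handle at about (272,188), left of the blue hopper. In the side view it is at about (299,168). I'll refine this with a colour fit.

```bash
python3 - <<'E'
from h import *
np.set_printoptions(precision=4,suppress=True)
out=[]
for c,b in[('scene',(240,150,350,270)),('side',(215,140,325,280))]:
    im=cv2.imread(f'pics/{c}0.png');hsv=cv2.cvtColor(im,cv2.COLOR_BGR2HSV)
    m=(((hsv[...,0]<7)|(hsv[...,0]>173))&(hsv[...,1]>150)&(hsv[...,2]>70)).astype(np.uint8)
    m2=np.zeros_like(m);m2[b[1]:b[3],b[0]:b[2]]=m[b[1]:b[3],b[0]:b[2]]
    n,l,st,ce=cv2.connectedComponentsWithStats(m2)
    for i in range(1,n):
        if st[i,4]>5:print(c,st[i],ce[i])
    i=1+np.argmax(st[1:,4]);ys,xs=np.nonzero(l==i)
    print(cv2.minAreaRect(np.c_[xs,ys].astype(np.float32)))
    cr=im[b[1]:b[3],b[0]:b[2]];out.append(cv2.resize(cr,(390,int(390*cr.shape[0]/cr.shape[1])),interpolation=cv2.INTER_CUBIC)[:425])
h=max(o.shape[0] for o in out);out=[cv2.copyMakeBorder(o,0,h-o.shape[0],0,0,0) for o in out]
cv2.imwrite('pics/crop0.png',np.hstack(out))
def resid(p): # stand x,y,yaw: bar silhouette
    pass
for yaw in(0,):
  for c in('scene','side'): print(c,proj(c,[.51,-.02,.31]),proj(c,[.51,-.02,.30]),proj(c,[.52,-.02,.31]),proj(c,[.51,-.01,.31]))
E
```

```text
scene [269 164   3   4   9] [270.     165.6667]
scene [260 181  24  15 146] [271.7329 187.5959]
((271.7048645019531, 187.55609130859375), (25.911766052246094, 5.7271294593811035), 24.775142669677734)
side [295 159   9  21 114] [299.2807 169.4561]
((299.59429931640625, 169.1697998046875), (6.181224822998047, 20.878803253173828), 15.945395469665527)
scene [276.1229 188.5402] [276.1343 190.9522] [278.5526 187.3725] [274.2483 187.044 ]
side [298.5106 166.8707] [298.4656 169.5612] [295.5017 166.0281] [297.0982 168.642 ]
```

View pics/crop0.png

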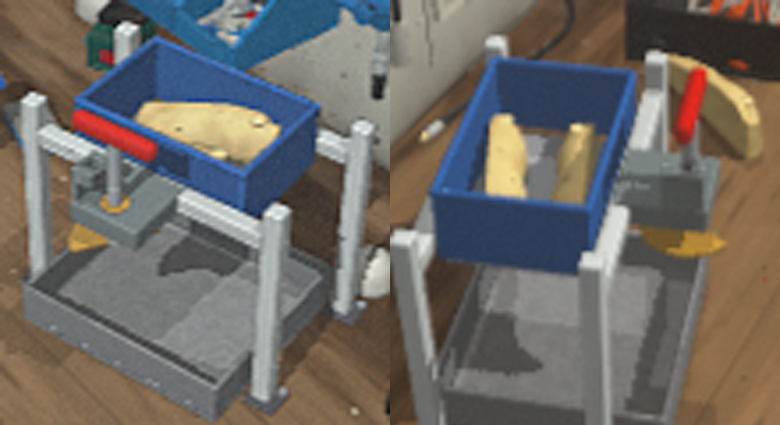

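The crop shows the red bar above the grey bracket, parallel to the hopper's near side. Next I'll fit the bar silhouette in both views.

```bash
cat > fit.py <<'E'
from h import *
from scipy.optimize import minimize
def masks(cams):
    M={}
    for c,b,f in cams:
        im=cv2.imread(f);hsv=cv2.cvtColor(im,cv2.COLOR_BGR2HSV)
        m=(((hsv[...,0]<8)|(hsv[...,0]>172))&(hsv[...,1]>120)&(hsv[...,2]>50)).astype(np.uint8)
        q=np.zeros_like(m);q[b[1]:b[3],b[0]:b[2]]=m[b[1]:b[3],b[0]:b[2]]
        n,l,st,_=cv2.connectedComponentsWithStats(q);M[c]=(l==1+np.argmax(st[1:,4]))
    return M
def fit(M,z=.31,x0=(.505,-.02,.3)):
    cm={c:viewer.camera_model(c) for c in M}
    S=8
    big={c:cv2.GaussianBlur(m.astype(np.float32),(0,0),.6) for c,m in M.items()}
    def cost(p):
        cs=np.array([[a,b,d] for a in(-.008,.008) for b in(-.046,.046) for d in(-.01,.01)])
        cy,sy=np.cos(p[2]),np.sin(p[2]);W=cs@np.array([[cy,-sy,0],[sy,cy,0],[0,0,1]]).T+[p[0],p[1],z]
        e=0
        for c in M:
            k=cm[c];u=(np.array(k['mtx'])@(np.array(k['R'])@W.T+np.array(k['t'])[:,None]));u=(u[:2]/u[2]).T
            h=cv2.convexHull(u.astype(np.float32))[:,0]
            o=np.zeros(M[c].shape,np.uint8).repeat(S,0).repeat(S,1)
            cv2.fillConvexPoly(o,np.round(((h+.5)*S-.5)*16).astype(np.int32),255,shift=4)
            r=cv2.resize(o,M[c].shape[::-1],interpolation=cv2.INTER_AREA)/255.
            e+=((cv2.GaussianBlur(r.astype(np.float32),(0,0),.6)-big[c])**2).sum()
        return e
    best=min((minimize(cost,[x0[0]+dx,x0[1]+dy,x0[2]+w],method='Nelder-Mead',options=dict(initial_simplex=np.array([x0[0]+dx,x0[1]+dy,x0[2]+w])+np.vstack([np.zeros(3),np.diag([.01,.01,.15])]))) for dx,dy,w in[(0,0,0),(0,0,-.3),(.01,.01,.2)]),key=lambda r:r.fun)
    return best.x,best.fun
E
python3 - <<'E'
from fit import *
A=('scene',(240,175,350,270),'pics/scene0.png');B=('side',(285,140,325,280),'pics/side0.png')
for s in([A,B],[A],[B]): print(fit(masks(s)))
# lateral: joints & reach
E
```

```text
(array([ 0.50159067, -0.00762499,  0.28129497]), np.float64(39.729591369628906))
(array([ 0.50109649, -0.00631786,  0.21360376]), np.float64(24.334569931030273))
(array([ 0.50331431, -0.01158259,  0.28522441]), np.float64(12.456440925598145))
```

```bash
cat > d.py <<'E'
from h import *
from scipy.spatial.transform import Rotation as Rn
def delta(T,th):
    s=bot.read_state();R=Rn.from_quat(s['orientation'])
    G=Rn.from_matrix(np.array([[-np.sin(th),np.cos(th),0],[np.cos(th),np.sin(th),0],[0,0,-1]]).T)
    print('mm',np.round(R.inv().apply(np.array(T)-s['tool_pos'])*1e3,1),'deg',np.round(np.degrees((R.inv()*G).as_rotvec()),2),'clock',s['clock'],'F',np.round(s['ft_force'],1),'T',np.round(s['torque'],2),'pos',np.round(s['tool_pos'],4),'q',np.round(s['qpos'],2),'w',round(s['grip_width'],3),'ff',round(s['finger_force'],1))
E
python3 -m creep '[{"z":-0.05,"az":10.7},{"z":-0.05,"az":10.7},{"z":-0.05,"az":10.7},{"z":-0.05,"az":10.7},{"z":-0.03,"az":10.7}]' 80; python3 -c "
from d import *
delta([.46,-.008,.42],.28)"
```

```text
mm [-436.2 -403.8 -223.9] deg [ 0.   -0.   54.43] clock 0.6 F [ 0.4 -0.2  0.5] T [0.01 0.01 0.01] pos [0.1838 0.5184 0.1961] q [ 1.01  0.38  1.3   0.    1.46 -0.22] w 0.999 ff 0.0invalid input at $[0]: expected keys x, y, z, ax, ay, az, grip
```

```bash
python3 -m creep '[{"x":0,"y":0,"z":-0.05,"ax":0,"ay":0,"az":10.7,"grip":1},{"x":0,"y":0,"z":-0.05,"ax":0,"ay":0,"az":10.7,"grip":1},{"x":0,"y":0,"z":-0.05,"ax":0,"ay":0,"az":10.7,"grip":1},{"x":0,"y":0,"z":-0.05,"ax":0,"ay":0,"az":10.7,"grip":1},{"x":0,"y":0,"z":-0.025,"ax":0,"ay":0,"az":10.7,"grip":1}]' 80; python3 -c "
from d import *
delta([.46,-.008,.42],.28)"
```

```text
clock: 1.23
tool_pos: [0.1838, 0.5184, 0.424]
orientation: [0.597, 0.802, 0.002, -0.0]
ft_force: [0.4, 0.6, -0.7]
grip_width: 0.998
finger_force: 0.0
mm [-583.4  114.1    2.8] deg [ 0.17 -0.15  0.58] clock 1.225 F [ 0.4  0.6 -0.7] T [ 0.02  0.   -0.03] pos [0.1838 0.5184 0.424 ] q [ 1.01  0.34  0.72 -0.    2.07  0.72] w 0.998 ff 0.0
```

```bash
python3 -m creep '[{"x":-0.058,"y":0.0114,"z":0,"ax":0,"ay":0,"az":0,"grip":1},{"x":-0.058,"y":0.0114,"z":0,"ax":0,"ay":0,"az":0,"grip":1},{"x":-0.058,"y":0.0114,"z":0,"ax":0,"ay":0,"az":0,"grip":1},{"x":-0.058,"y":0.0114,"z":0,"ax":0,"ay":0,"az":0,"grip":1},{"x":-0.058,"y":0.0114,"z":0,"ax":0,"ay":0,"az":0,"grip":1}]'; python3 -m creep '[{"x":-0.058,"y":0.0114,"z":0,"ax":0,"ay":0,"az":0,"grip":1},{"x":-0.058,"y":0.0114,"z":0,"ax":0,"ay":0,"az":0,"grip":1},{"x":-0.058,"y":0.0114,"z":0,"ax":0,"ay":0,"az":0,"grip":1},{"x":-0.058,"y":0.0114,"z":0,"ax":0,"ay":0,"az":0,"grip":1},{"x":-0.058,"y":0.0114,"z":0,"ax":0,"ay":0,"az":0.6,"grip":1}]';python3 -m creep '[{"x":0,"y":0,"z":0,"ax":0,"ay":0,"az":0,"grip":1}]'; python3 - <<'E'
from d import *
im=snap('wrist','wrist1')
for n,z in[('handle_bar',.31),('hopper_centre',.188)]:
    for r in finder.tip_of('wrist',n)[:2]: print(n,r,atz('wrist',r['xy'],z))
print(proj('wrist',[.502,-.008,.31]))
delta([.502,-.008,.34],.27)
E
```

```text
clock: 1.85
tool_pos: [0.3234, 0.2559, 0.4213]
orientation: [0.595, 0.804, 0.0, 0.0]
ft_force: [1.5, 1.0, 0.8]
grip_width: 0.997
finger_force: 0.0
clock: 2.48
tool_pos: [0.4627, -0.005, 0.4213]
orientation: [0.599, 0.8, 0.0, 0.0]
ft_force: [1.2, 0.9, 0.7]
grip_width: 1.004
finger_force: 0.0
clock: 2.6
tool_pos: [0.4635, -0.0062, 0.4196]
orientation: [0.601, 0.799, -0.001, -0.001]
ft_force: [0.1, 0.7, -0.6]
grip_width: 1.0
finger_force: 0.0
handle_bar {'xy': [319.1, 214.5], 'conf': 0.76} [ 0.50032726 -0.00487835  0.31      ]
hopper_centre {'xy': [427.1, 182.8], 'conf': 0.78} [0.63240673 0.03711689 0.188     ]
[319.70967743 219.22249325]
mm [-16.5  36.9  81.4] deg [0.03 0.   0.93] clock 2.75 F [-0.8  0.1 -0.6] T [-0.03 -0.02 -0.02] pos [ 0.4619 -0.0026  0.4214] q [-0.26  0.16  0.98  0.    2.   -0.55] w 0.999 ff 0.0
```

View pics/wrist1.png

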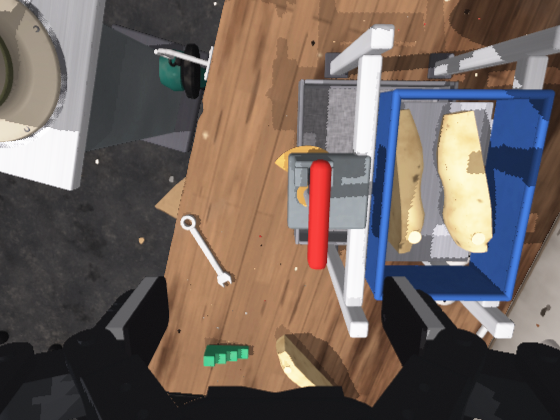

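The wrist view shows the red bar upright in the image, from (319,160) to (317,270), roughly square to the fingers' closing line. I'll fit it with this camera.

```bash
python3 - <<'E'
from fit import *
from d import delta
b=(280,140,350,290)
W=('wrist',b,'pics/wrist1.png')
M=masks([W])
p,f=fit(M,x0=(.501,-.006,.27));print('old',p,f)
for i in range(2):
    snap('wrist',f'w{i}');p,f=fit(masks([('wrist',b,f'pics/w{i}.png')]),x0=(.501,-.006,.27));print(p,f)
    s=bot.read_state();print(s['tool_pos'],Rn.from_quat(s['orientation']).as_matrix()[:,1] if 0 else s['orientation'])
delta([p[0],p[1],.36],p[2])
E
```

```text
old [ 0.49953211 -0.00514671  0.28691144] 180.93238830566406
[ 0.50055634 -0.00885986  0.28564029] 210.8694305419922
[ 0.46172008 -0.00216113  0.42163861] [5.98696988e-01 8.00975454e-01 2.50396651e-04 4.18999311e-04]
[ 0.50048232 -0.00886728  0.28704741] 215.30267333984375
[ 0.46167365 -0.00200531  0.42171223] [5.98508894e-01 8.01115946e-01 2.61633261e-04 5.24894156e-04]
mm [-17.6  35.2  61.8] deg [0.06 0.03 0.03] clock 2.85 F [ 0.7 -0.1  0.4] T [0.05 0.02 0.03] pos [ 0.4617 -0.002   0.4217] q [-0.26  0.16  0.98  0.    2.   -0.55] w 1.0 ff 0.0
```

```bash
python3 -m creep '[{"x":-0.0088,"y":0.0176,"z":0.031,"ax":0,"ay":0,"az":0,"grip":1},{"x":-0.0088,"y":0.0176,"z":0.031,"ax":0,"ay":0,"az":0,"grip":1},{"x":0,"y":0,"z":0,"ax":0,"ay":0,"az":0,"grip":1},{"x":0,"y":0,"z":0,"ax":0,"ay":0,"az":0,"grip":1}]'; python3 - <<'E'
from fit import *
from d import delta
for i in range(2):
    snap('wrist',f'w1{i}')
    u,v=proj('wrist',[.5,-.009,.31]).astype(int)
    p,f=fit(masks([('wrist',(max(u-70,0),max(v-110,0),u+70,v+110),f'pics/w1{i}.png')]),x0=(.501,-.008,.28));print(p,f,u,v)
delta([p[0],p[1],.2925],p[2])
E
```

```text
clock: 3.35
tool_pos: [0.5006, -0.0094, 0.3609]
orientation: [0.599, 0.801, 0.0, 0.001]
ft_force: [-1.1, 0.6, -0.1]
grip_width: 1.001
finger_force: 0.0
[ 0.50075445 -0.00894411  0.27754601] 194.7958221435547 274 220
[ 0.50070845 -0.00906083  0.27715259] 194.85232543945312 274 220
mm [ 0.7  0.  68.5] deg [0.16 0.09 0.53] clock 3.45 F [ 0.7 -0.3  0.3] T [ 0.01 -0.    0.05] pos [ 0.5006 -0.0097  0.361 ] q [-0.26  0.23  1.06 -0.    1.85 -0.54] w 0.995 ff 0.0
```

Consistent. I'll descend and close.

```bash
python3 -m creep '[{"x":0.0005,"y":0,"z":0.023,"ax":0,"ay":0,"az":0.3,"grip":1},{"x":0,"y":0,"z":0.023,"ax":0,"ay":0,"az":0,"grip":1},{"x":0,"y":0,"z":0.0225,"ax":0,"ay":0,"az":0,"grip":1},{"x":0,"y":0,"z":0,"ax":0,"ay":0,"az":0,"grip":0},{"x":0,"y":0,"z":0,"ax":0,"ay":0,"az":0,"grip":-0.3}]' 80; python3 -m creep '[{"x":0,"y":0,"z":0,"ax":0,"ay":0,"az":0,"grip":-1},{"x":0,"y":0,"z":0,"ax":0,"ay":0,"az":0,"grip":-1},{"x":0,"y":0,"z":0,"ax":0,"ay":0,"az":0,"grip":-1},{"x":0,"y":0,"z":0,"ax":0,"ay":0,"az":0,"grip":-1},{"x":0,"y":0,"z":0,"ax":0,"ay":0,"az":0,"grip":-1}]'; python3 -c "
from d import *
delta([.5007,-.009,.2925],.277)"
```

```text
clock: 4.08
tool_pos: [0.5011, -0.0096, 0.2923]
orientation: [0.601, 0.799, 0.0, 0.001]
ft_force: [0.7, -1.0, 0.0]
grip_width: 0.605
finger_force: 0.0
clock: 4.7
tool_pos: [0.5008, -0.0096, 0.2906]
orientation: [0.601, 0.799, 0.0, -0.0]
ft_force: [0.2, -0.5, -0.1]
grip_width: -0.002
finger_force: 0.0
mm [ 0.6  0.1 -1.9] deg [-0.  -0.   0.2] clock 4.7 F [ 0.2 -0.5 -0.1] T [-0.05  0.04  0.01] pos [ 0.5008 -0.0096  0.2906] q [-0.26  0.24  1.23  0.    1.67 -0.54] w -0.002 ff 0.0
```

The fingers shut on nothing, so I'll look.

```bash
python3 - <<'E'
from h import *
a=snap('wrist');b=snap('side');c=snap('scene')
z=lambda i,x0,y0,x1,y1,w,h:cv2.resize(i[y0:y1,x0:x1],(w,h),interpolation=cv2.INTER_CUBIC)
o=np.hstack([z(a,140,100,420,420,300,343),z(b,230,90,360,240,250,343),z(c,210,110,340,260,250,343)])
cv2.imwrite('pics/look2.png',o[:,:,::-1])
E
```

```text
(no output)
```

View pics/look2.png

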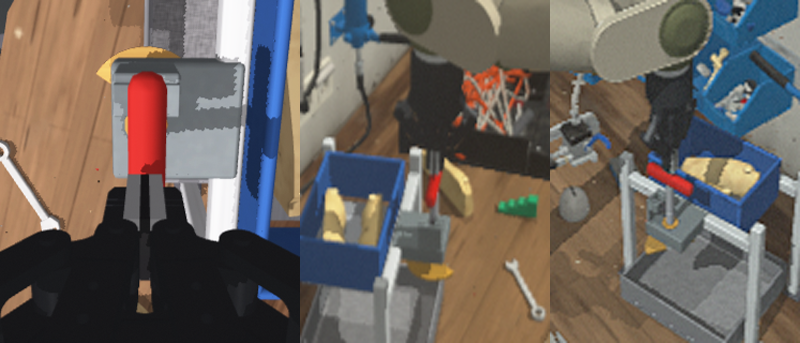

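The fingers look shut with their tips at the top of the bar, at crop (672,168) in scene and (432,180) in side. I'll compare where the reported TCP should project and triangulate the bar with its height left free.

```bash
python3 - <<'E'
from fit import *
np.set_printoptions(precision=4,suppress=True)
s=bot.read_state();print(s['tool_pos'],s['ft_force'])
for c in('scene','side','wrist'):
    print(c,'tcp',proj(c,s['tool_pos']),'10mm up',proj(c,s['tool_pos']+[0,0,.01]),'bar',proj(c,[.5007,-.009,.31]),'ends',proj(c,[.5007+.046*.274,-.009-.046*.96,.31]),proj(c,[.5007-.046*.274,-.009+.046*.96,.31]))
def tri(a,b):
    A=[];B=[]
    for c,p in(('scene',a),('side',b)):
        o,d=ray(c,p);P=np.eye(3)-np.outer(d,d);A.append(P);B.append(P@o)
    return np.linalg.lstsq(np.vstack(A),np.hstack(B),rcond=None)[0]
print('bar',tri((271.7,187.6),(299.4,169.3)),'tip',tri((273.4,183.5),(298.6,168.7)))
A=('scene',(240,175,350,270),'pics/scene0.png');B=('side',(285,140,325,280),'pics/side0.png')
for z in(.27,.28,.29,.30,.31,.32): print(z,*[fit(masks(q),z=z,x0=(.501,-.009,.28)) for q in([A,B],)],fit(masks([('wrist',(204,110,344,330),'pics/w11.png')]),z=z,x0=(.501,-.009,.28)))
E
```

```text
[ 0.5008 -0.0096  0.2906] [-0.7409 -1.0179  0.7913]
scene tcp [271.9734 192.7132] 10mm up [271.943 190.323] bar [271.792  187.9778] ends [283.2646 193.1967] [260.6517 182.9101]
side tcp [299.7419 174.7216] 10mm up [299.794  172.0498] bar [299.7834 169.6186] ends [302.1012 160.8672] [297.3295 178.8842]
wrist tcp [275.7694 251.0413] 10mm up [275.829  258.5896] bar [276.0911 265.3567] ends [275.7721 348.3992] [276.4623 168.7156]
bar [ 0.5013 -0.0082  0.3112] tip [ 0.5065 -0.0047  0.3186]
0.27 (array([0.5311, 0.0344, 0.4472]), np.float64(253.0787353515625)) (array([ 0.5002, -0.006 ,  0.2716]), np.float64(1225.862548828125))
0.28 (array([0.5238, 0.0237, 0.4479]), np.float64(252.56031799316406)) (array([ 0.4993, -0.0053,  0.2691]), np.float64(1702.59765625))
0.29 (array([0.5107, 0.0004, 0.1309]), np.float64(180.43408203125)) (array([ 0.5002, -0.0042,  0.2939]), np.float64(2281.302001953125))
0.3 (array([ 0.5054, -0.0057,  0.2414]), np.float64(88.03082275390625)) (array([ 0.4976, -0.0035,  0.2659]), np.float64(2934.9072265625))
0.31 (array([ 0.5018, -0.008 ,  0.2822]), np.float64(39.76255416870117)) (array([ 0.4988, -0.0022,  0.3038]), np.float64(3741.17578125))
0.32 (array([ 0.4974, -0.0077,  0.2365]), np.float64(83.0931396484375)) (array([ 0.5003, -0.0009,  0.3001]), np.float64(4679.7001953125))
```

```bash
python3 - <<'E'
from h import *
a=snap('wrist');b=snap('side');c=snap('scene')
z=lambda i,x0,y0,x1,y1,w,h:cv2.resize(i[y0:y1,x0:x1],(w,h),interpolation=cv2.INTER_NEAREST)
a=a.copy();u,v=np.round(proj('wrist',bot.read_state()['tool_pos'])).astype(int);a[v,u-3:u+4]=[0,255,0]
o=np.hstack([z(a,205,210,345,420,400,600),np.vstack([z(b,264,120,334,180,400,300),z(c,240,150,310,210,400,300)])])
cv2.imwrite('pics/look3.png',o[:,:,::-1])
E
```

```text
(no output)
```

View pics/look3.png

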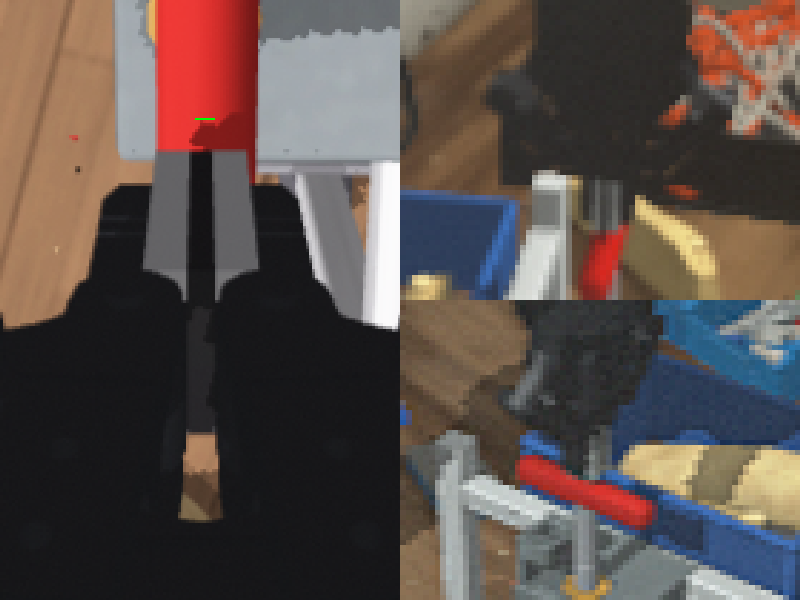

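The zoom shows the shut fingers standing above the bar with their tips casting a shadow on it. The true tips are therefore well above the reported TCP. I'll find the bar's top by a light touch.

```bash
for i in 1; do python3 -m creep '[{"x":0,"y":0,"z":0.002,"ax":0,"ay":0,"az":0,"grip":-1},{"x":0,"y":0,"z":0,"ax":0,"ay":0,"az":0,"grip":-1}]'; done; python3 -m creep '[{"x":0,"y":0,"z":0.002,"ax":0,"ay":0,"az":0,"grip":-1},{"x":0,"y":0,"z":0,"ax":0,"ay":0,"az":0,"grip":-1}]'
```

```text
clock: 5.25
tool_pos: [0.5007, -0.0096, 0.2884]
orientation: [0.601, 0.799, -0.0, -0.0]
ft_force: [0.9, 0.2, -0.0]
grip_width: -0.001
finger_force: 0.0
clock: 5.5
tool_pos: [0.5007, -0.0096, 0.2864]
orientation: [0.601, 0.799, -0.0, -0.0]
ft_force: [1.1, -0.0, -0.3]
grip_width: 0.0
finger_force: 0.0
```

```bash
python3 -m creep '[{"x":0,"y":0,"z":0.002,"ax":0,"ay":0,"az":0,"grip":-1},{"x":0,"y":0,"z":0,"ax":0,"ay":0,"az":0,"grip":-1}]';python3 -m creep '[{"x":0,"y":0,"z":0.002,"ax":0,"ay":0,"az":0,"grip":-1},{"x":0,"y":0,"z":0,"ax":0,"ay":0,"az":0,"grip":-1}]'; python3 - <<'E'
from h import *
# finger tip edge row in wrist image vs red above
a=snap('wrist');h=cv2.cvtColor(a,cv2.COLOR_RGB2HSV)
print(h[250:280:1,270,1].tolist(),h[250:280,283,1].tolist())
b=snap('side')
h=cv2.cvtColor(b,cv2.COLOR_RGB2HSV);print([ (r,[int(v) for v in h[r,294:306,1]]) for r in range(155,182,2)])
E
```

```text
clock: 5.75
tool_pos: [0.5009, -0.0096, 0.2849]
orientation: [0.601, 0.799, 0.0, 0.0]
ft_force: [0.8, 1.0, 2.5]
grip_width: 0.0
finger_force: 1.5
clock: 6.0
tool_pos: [0.5011, -0.0097, 0.2838]
orientation: [0.601, 0.799, 0.0, 0.001]
ft_force: [-1.2, 0.4, 8.9]
grip_width: -0.0
finger_force: 4.5
[199, 198, 199, 199, 198, 199, 198, 205, 205, 203, 206, 206, 109, 20, 5, 5, 8, 8, 8, 8, 5, 8, 11, 9, 6, 9, 9, 9, 12, 9] [204, 204, 204, 204, 205, 204, 203, 205, 205, 204, 204, 206, 109, 18, 5, 5, 5, 8, 5, 5, 5, 5, 5, 8, 8, 5, 8, 5, 8, 5]
[(155, [59, 16, 26, 28, 21, 28, 20, 22, 17, 32, 23, 18]), (157, [102, 83, 42, 22, 13, 25, 26, 16, 23, 27, 22, 43]), (159, [99, 81, 40, 10, 8, 19, 10, 8, 11, 33, 32, 110]), (161, [99, 79, 30, 10, 5, 19, 9, 7, 10, 27, 21, 109]), (163, [102, 82, 29, 13, 8, 8, 9, 7, 14, 16, 31, 104]), (165, [96, 68, 48, 10, 10, 19, 9, 7, 10, 28, 82, 97]), (167, [110, 112, 101, 38, 13, 18, 6, 7, 149, 154, 102, 106]), (169, [106, 110, 116, 168, 198, 204, 207, 207, 199, 136, 101, 102]), (171, [109, 110, 150, 195, 204, 212, 218, 211, 169, 111, 104, 104]), (173, [106, 113, 179, 198, 212, 215, 215, 183, 145, 101, 105, 106]), (175, [107, 157, 193, 202, 210, 212, 215, 88, 68, 102, 97, 105]), (177, [118, 161, 185, 193, 200, 205, 179, 62, 63, 108, 103, 100]), (179, [123, 148, 174, 181, 189, 182, 63, 20, 68, 110, 113, 109]), (181, [118, 120, 123, 83, 39, 25, 4, 14, 65, 109, 111, 112])]
```

Contact is at a reported z of about 0.2855, so the true tips sit about 34 mm above the reported TCP. Before gripping I'll check their position along the bar.

```bash
python3 - <<'E'
from h import *
np.set_printoptions(precision=1,suppress=True)
p=bot.read_state()['tool_pos'];c=snap('scene');h=cv2.cvtColor(c,cv2.COLOR_RGB2HSV)
for s in(-.022,-.011,0,.011,.022):
    X=np.array([p[0]-.28*s,p[1]+.96*s,.32]);print(s,*[proj(k,X) for k in('wrist','side','scene')])
for r in range(172,196,1): print(r,[int(v) for v in h[r,258:288,1]])
m=viewer.camera_model('wrist');print('cam pos',-np.array(m['R']).T@m['t']*1000, 'axis',np.array(m['R'])[2])
E
```

```text
-0.022 [276.3 327.4] [300.9 162.5] [277.5 188.1]
-0.011 [276.3 305.6] [300.3 164.6] [274.7 186.8]
0 [276.2 282.8] [299.8 166.7] [272.  185.6]
0.011 [276.2 259.1] [299.2 168.9] [269.3 184.4]
0.022 [276.1 234.5] [298.7 171.1] [266.6 183.2]
172 [33, 20, 10, 13, 24, 13, 10, 9, 8, 9, 6, 6, 0, 23, 0, 22, 11, 5, 11, 22, 86, 93, 107, 132, 118, 132, 141, 118, 114, 123]
173 [10, 13, 13, 7, 25, 17, 20, 6, 21, 26, 31, 12, 14, 9, 21, 20, 5, 28, 24, 42, 121, 133, 132, 135, 123, 101, 123, 122, 124, 111]
174 [85, 23, 17, 18, 9, 11, 23, 16, 6, 16, 6, 6, 37, 22, 19, 5, 19, 17, 6, 39, 118, 126, 133, 125, 130, 126, 104, 118, 124, 114]
175 [92, 103, 49, 13, 16, 36, 11, 10, 11, 17, 11, 24, 33, 11, 15, 11, 11, 22, 21, 66, 125, 132, 120, 125, 130, 113, 135, 124, 131, 121]
176 [81, 96, 108, 116, 65, 58, 27, 16, 11, 11, 0, 10, 10, 16, 5, 22, 20, 16, 36, 120, 130, 111, 130, 123, 118, 126, 122, 129, 117, 112]
177 [86, 91, 86, 134, 160, 62, 73, 44, 38, 17, 11, 11, 15, 6, 11, 19, 20, 14, 28, 117, 142, 126, 120, 132, 146, 110, 108, 131, 155, 139]
178 [86, 107, 15, 148, 167, 158, 127, 40, 39, 52, 17, 14, 25, 15, 12
[... 1760 characters left out ...]
 11, 8, 6, 7, 14, 81, 162, 65, 24, 148, 211, 194, 187, 194, 190, 187, 194, 200, 187, 192, 203, 132, 160, 160, 142]
192 [9, 12, 7, 8, 6, 10, 7, 8, 16, 12, 10, 23, 38, 27, 14, 70, 187, 204, 196, 188, 190, 188, 185, 191, 189, 195, 115, 149, 123, 118]
193 [13, 9, 7, 10, 9, 11, 10, 12, 22, 15, 14, 13, 14, 17, 24, 20, 68, 93, 159, 210, 200, 191, 194, 188, 186, 195, 97, 135, 117, 124]
194 [15, 15, 13, 10, 9, 11, 16, 20, 19, 24, 23, 19, 14, 12, 13, 15, 47, 133, 162, 104, 146, 201, 194, 194, 197, 177, 79, 141, 117, 116]
195 [90, 67, 25, 2, 19, 22, 23, 22, 21, 23, 25, 19, 12, 12, 18, 11, 22, 21, 32, 119, 166, 134, 103, 180, 174, 64, 125, 120, 117, 111]
cam pos [480.2  59.2 461.3] axis [ 0.1 -0.3 -1. ]
```

The tips are centred on the bar in both axes, so only the height needs correcting. I'll lift, open, go down to a reported z of about 0.260, and close.

```bash
python3 -m creep '[{"x":0,"y":0.0005,"z":-0.03,"ax":0,"ay":0,"az":0,"grip":-1},{"x":0,"y":0,"z":0,"ax":0,"ay":0,"az":0,"grip":1},{"x":0,"y":0,"z":0,"ax":0,"ay":0,"az":0,"grip":1},{"x":0,"y":0,"z":0,"ax":0,"ay":0,"az":0,"grip":1},{"x":0,"y":0,"z":0,"ax":0,"ay":0,"az":0,"grip":1}]'; python3 -m creep '[{"x":0,"y":0,"z":0.0,"ax":0,"ay":0,"az":0,"grip":1},{"x":0,"y":0,"z":0.018,"ax":0,"ay":0,"az":0,"grip":1},{"x":0,"y":0,"z":0.018,"ax":0,"ay":0,"az":0,"grip":1},{"x":0,"y":0,"z":0.016,"ax":0,"ay":0,"az":0,"grip":1},{"x":0,"y":0,"z":0,"ax":0,"ay":0,"az":0,"grip":1}]'
```

```text
clock: 6.78
tool_pos: [0.5011, -0.0094, 0.3121]
orientation: [0.601, 0.799, -0.0, -0.0]
ft_force: [0.2, -0.9, 1.1]
grip_width: 0.844
finger_force: 0.0
clock: 7.4
tool_pos: [0.5008, -0.0093, 0.2598]
orientation: [0.601, 0.799, -0.0, -0.001]
ft_force: [-0.4, -0.6, 1.4]
grip_width: 1.0
finger_force: 0.0
```

```bash
python3 -m creep '[{"x":0,"y":0,"z":0,"ax":0,"ay":0,"az":0,"grip":0},{"x":0,"y":0,"z":0,"ax":0,"ay":0,"az":0,"grip":-0.3},{"x":0,"y":0,"z":0,"ax":0,"ay":0,"az":0,"grip":-1},{"x":0,"y":0,"z":0,"ax":0,"ay":0,"az":0,"grip":-1},{"x":0,"y":0,"z":0,"ax":0,"ay":0,"az":0,"grip":-1}]' 100;python3 -m creep '[{"x":0,"y":0,"z":0,"ax":0,"ay":0,"az":0,"grip":-1},{"x":0,"y":0,"z":0,"ax":0,"ay":0,"az":0,"grip":-1}]'
```

```text
clock: 8.02
tool_pos: [0.5016, -0.0095, 0.2611]
orientation: [0.601, 0.799, 0.0, 0.001]
ft_force: [1.4, 0.1, 4.0]
grip_width: 0.165
finger_force: 98.6
clock: 8.28
tool_pos: [0.5016, -0.0095, 0.2611]
orientation: [0.601, 0.799, 0.0, 0.001]
ft_force: [0.7, 0.7, 6.0]
grip_width: 0.166
finger_force: 98.8
```

The bar is gripped. Now I'll press it down.

```bash
python3 -m creep '[{"x":0,"y":0,"z":0.004,"ax":0,"ay":0,"az":0,"grip":-1},{"x":0,"y":0,"z":0.004,"ax":0,"ay":0,"az":0,"grip":-1},{"x":0,"y":0,"z":0.003,"ax":0,"ay":0,"az":0,"grip":-1},{"x":0,"y":0,"z":0,"ax":0,"ay":0,"az":0,"grip":-1}]';python3 -m creep '[{"x":0,"y":0,"z":0.002,"ax":0,"ay":0,"az":0,"grip":-1},{"x":0,"y":0,"z":0,"ax":0,"ay":0,"az":0,"grip":-1}]';python3 -m creep '[{"x":0,"y":0,"z":0.002,"ax":0,"ay":0,"az":0,"grip":-1},{"x":0,"y":0,"z":0,"ax":0,"ay":0,"az":0,"grip":-1}]'
```

```text
clock: 8.78
tool_pos: [0.5016, -0.0095, 0.251]
orientation: [0.601, 0.799, 0.001, 0.001]
ft_force: [-1.4, 1.8, 12.7]
grip_width: 0.161
finger_force: 99.9
clock: 9.02
tool_pos: [0.5018, -0.0095, 0.25]
orientation: [0.601, 0.799, 0.001, 0.002]
ft_force: [-2.6, 0.3, 17.2]
grip_width: 0.163
finger_force: 100.7
clock: 9.28
tool_pos: [0.502, -0.0096, 0.2499]
orientation: [0.601, 0.799, 0.001, 0.003]
ft_force: [-6.0, 2.4, 30.7]
grip_width: 0.162
finger_force: 102.6
```

It is at the bottom stop (11 mm, with the force climbing). I'll ease off slightly and turn clockwise.

```bash
python3 -m creep '[{"x":0,"y":0,"z":-0.0015,"ax":0,"ay":0,"az":2,"grip":-1},{"x":0,"y":0,"z":0,"ax":0,"ay":0,"az":4,"grip":-1},{"x":0,"y":0,"z":0,"ax":0,"ay":0,"az":5,"grip":-1},{"x":0,"y":0,"z":0,"ax":0,"ay":0,"az":5,"grip":-1}]'; python3 -c "
from d import *
delta([.5016,-.0095,.2500],.286)"
```

```text
clock: 9.78
tool_pos: [0.5016, -0.0096, 0.25]
orientation: [0.708, 0.707, 0.001, 0.002]
ft_force: [-4.7, 0.5, 21.9]
grip_width: 0.163
finger_force: 101.3
mm [0.1 0.  0. ] deg [  0.23   0.12 -16.45] clock 9.775 F [-4.7  0.5 21.9] T [0.27 1.07 0.11] pos [ 0.5016 -0.0096  0.25  ] q [-0.26  0.26  1.32 -0.    1.56 -0.25] w 0.163 ff 101.3
```

```bash
python3 -m creep '[{"x":0,"y":0,"z":0,"ax":0,"ay":0,"az":9,"grip":-1},{"x":0,"y":0,"z":0,"ax":0,"ay":0,"az":9,"grip":-1},{"x":0,"y":0,"z":0,"ax":0,"ay":0,"az":9,"grip":-1},{"x":0,"y":0,"z":0,"ax":0,"ay":0,"az":9,"grip":-1},{"x":0,"y":0,"z":0,"ax":0,"ay":0,"az":9,"grip":-1}]';python3 -m creep '[{"x":0,"y":0,"z":0,"ax":0,"ay":0,"az":9,"grip":-1},{"x":0,"y":0,"z":0,"ax":0,"ay":0,"az":9,"grip":-1},{"x":0,"y":0,"z":0,"ax":0,"ay":0,"az":9,"grip":-1},{"x":0,"y":0,"z":0,"ax":0,"ay":0,"az":0,"grip":-1}]'; python3 -c "
from d import *
delta([.5016,-.0095,.2500],.286)"
```

```text
clock: 10.4
tool_pos: [0.501, -0.0092, 0.25]
orientation: [0.925, 0.381, 0.001, 0.001]
ft_force: [-7.8, 2.8, 24.3]
grip_width: 0.166
finger_force: 101.4
clock: 10.9
tool_pos: [0.5009, -0.0089, 0.25]
orientation: [0.988, 0.156, 0.001, 0.0]
ft_force: [-7.8, 3.5, 23.0]
grip_width: 0.166
finger_force: 101.5
mm [ 0.5  0.8 -0. ] deg [ 1.400e-01 -8.000e-02 -8.838e+01] clock 10.9 F [-7.8  3.5 23. ] T [ 0.83  1.64 -0.05] pos [ 0.5009 -0.0089  0.25  ] q [-0.25  0.26  1.32  0.    1.56  1.  ] w 0.166 ff 101.5
```

It has turned 88°, past the lugs. I'll let it up and keep turning.

```bash
python3 -m creep '[{"x":0,"y":0,"z":-0.006,"ax":0,"ay":0,"az":0,"grip":-1},{"x":0,"y":0,"z":-0.0065,"ax":0,"ay":0,"az":0,"grip":-1},{"x":0,"y":0,"z":0,"ax":0,"ay":0,"az":9,"grip":-1},{"x":0,"y":0,"z":0,"ax":0,"ay":0,"az":9,"grip":-1},{"x":0,"y":0,"z":0,"ax":0,"ay":0,"az":9,"grip":-1}]';python3 -m creep '[{"x":0,"y":0,"z":0,"ax":0,"ay":0,"az":9,"grip":-1},{"x":0,"y":0,"z":0,"ax":0,"ay":0,"az":9,"grip":-1},{"x":0,"y":0,"z":0,"ax":0,"ay":0,"az":0,"grip":-1}]'; python3 -c "
from d import *
delta([.5016,-.0095,.2500],.286)"
```

```text
clock: 11.52
tool_pos: [0.5006, -0.0085, 0.2603]
orientation: [0.997, -0.08, -0.0, -0.001]
ft_force: [-3.8, 4.7, 8.7]
grip_width: 0.165
finger_force: 100.2
clock: 11.9
tool_pos: [0.5007, -0.0082, 0.2603]
orientation: [0.972, -0.233, -0.0, -0.001]
ft_force: [-3.7, 5.2, 8.8]
grip_width: 0.166
finger_force: 100.2
mm [ 1.4  0.7 10.3] deg [-1.5000e-01 -7.0000e-02 -1.3336e+02] clock 11.9 F [-3.7  5.2  8.8] T [ 1.22  0.73 -0.06] pos [ 0.5007 -0.0082  0.2603] q [-0.25  0.25  1.3   0.    1.59  1.79] w 0.166 ff 100.2
```

```bash
python3 -m creep '[{"x":0,"y":0,"z":0,"ax":0,"ay":0,"az":8,"grip":-1},{"x":0,"y":0,"z":0,"ax":0,"ay":0,"az":8,"grip":-1},{"x":0,"y":0,"z":0,"ax":0,"ay":0,"az":8,"grip":-1},{"x":0,"y":0,"z":0,"ax":0,"ay":0,"az":8,"grip":-1},{"x":0,"y":0,"z":0,"ax":0,"ay":0,"az":8,"grip":-1}]';python3 -m creep '[{"x":0,"y":0,"z":0,"ax":0,"ay":0,"az":6,"grip":-1},{"x":0,"y":0,"z":0,"ax":0,"ay":0,"az":0,"grip":-1},{"x":0,"y":0,"z":0,"ax":0,"ay":0,"az":0,"grip":-1},{"x":0,"y":0,"z":0,"ax":0,"ay":0,"az":0,"grip":-1}]'; python3 - <<'E'
from d import *
delta([.5016,-.0095,.2500],.286)
b=snap('side');c=snap('scene')
z=lambda i,x0,y0,x1,y1,w,h:cv2.resize(i[y0:y1,x0:x1],(w,h),interpolation=cv2.INTER_CUBIC)
cv2.imwrite('pics/look4.png',np.hstack([z(b,205,120,345,290,400,486),z(c,220,130,360,300,400,486)])[:,:,::-1])
E
```

```text
clock: 12.52
tool_pos: [0.5011, -0.0079, 0.2606]
orientation: [0.833, -0.553, -0.0, -0.001]
ft_force: [-2.4, 6.7, 10.0]
grip_width: 0.167
finger_force: 100.4
clock: 13.02
tool_pos: [0.5011, -0.0079, 0.2607]
orientation: [0.805, -0.594, -0.0, -0.001]
ft_force: [-2.2, 8.1, 10.8]
grip_width: 0.165
finger_force: 100.4
mm [ 1.7  0.  10.7] deg [  -0.21   -0.18 -179.24] clock 13.025 F [-2.2  8.1 10.8] T [ 1.64  0.4  -0.05] pos [ 0.5011 -0.0079  0.2607] q [-0.25  0.25  1.3   0.    1.59  2.59] w 0.165 ff 100.4
```

View pics/look4.png

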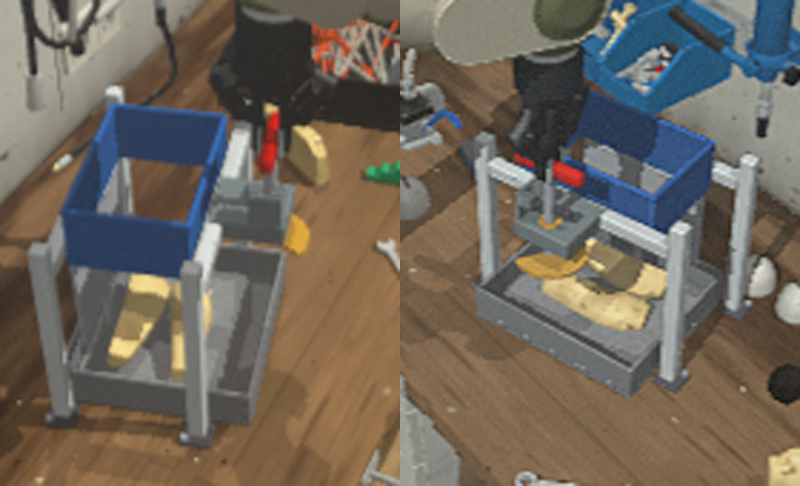

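The picture shows the floor open and both lasts lying in the tray, at crop (140,320)/(190,330) in side and about (600,290) in scene. I'll release the handle and retreat upward.

```bash
python3 -m creep '[{"x":0,"y":0,"z":-0.001,"ax":0,"ay":0,"az":0,"grip":-0.4},{"x":0,"y":0,"z":0,"ax":0,"ay":0,"az":0,"grip":0.2},{"x":0,"y":0,"z":0,"ax":0,"ay":0,"az":0,"grip":0.2},{"x":0,"y":0,"z":0,"ax":0,"ay":0,"az":0,"grip":0.2},{"x":0,"y":0,"z":0,"ax":0,"ay":0,"az":0,"grip":0.2}]';python3 -m creep '[{"x":0,"y":0,"z":-0.02,"ax":0,"ay":0,"az":0,"grip":0.2},{"x":0,"y":0,"z":-0.04,"ax":0,"ay":0,"az":0,"grip":0.2},{"x":0,"y":0,"z":-0.05,"ax":0,"ay":0,"az":0,"grip":0.2},{"x":0,"y":0,"z":-0.03,"ax":0,"ay":0,"az":0,"grip":0.2},{"x":0,"y":0,"z":0,"ax":0,"ay":0,"az":0,"grip":0.2}]';python3 -m creep '[{"x":0,"y":0,"z":0,"ax":0,"ay":0,"az":0,"grip":0.2},{"x":0,"y":0,"z":0,"ax":0,"ay":0,"az":0,"grip":0.2},{"x":0,"y":0,"z":0,"ax":0,"ay":0,"az":0,"grip":0.2},{"x":0,"y":0,"z":0,"ax":0,"ay":0,"az":0,"grip":0.2}]'; python3 - <<'E'
from d import *
delta([.5016,-.0095,.2500],.286)
b=snap('side');c=snap('wrist')
z=lambda i,x0,y0,x1,y1,w,h:cv2.resize(i[y0:y1,x0:x1],(w,h),interpolation=cv2.INTER_CUBIC)
cv2.imwrite('pics/look5.png',np.hstack([z(b,205,120,345,290,340,413),z(c,0,0,560,420,460,413)])[:,:,::-1])
E
```

```text
clock: 13.75
tool_pos: [0.5012, -0.0095, 0.2605]
orientation: [0.804, -0.594, -0.0, 0.0]
ft_force: [-0.0, 0.5, 0.2]
grip_width: 0.604
finger_force: 0.0
clock: 14.38
tool_pos: [0.5017, -0.0096, 0.4024]
orientation: [0.804, -0.594, 0.002, -0.001]
ft_force: [1.4, 0.3, -0.4]
grip_width: 0.599
finger_force: 0.0
clock: 14.88
tool_pos: [0.5012, -0.0094, 0.4004]
orientation: [0.804, -0.594, -0.0, 0.0]
ft_force: [-0.4, 0.7, 0.1]
grip_width: 0.601
finger_force: 0.0
mm [  0.2  -0.4 150.4] deg [-2.0000e-02  4.0000e-02 -1.7931e+02] clock 14.875 F [-0.4  0.7  0.1] T [0.01 0.   0.04] pos [ 0.5012 -0.0094  0.4004] q [-0.26  0.23  0.94 -0.    1.97  2.59] w 0.601 ff 0.0
```

View pics/look5.png

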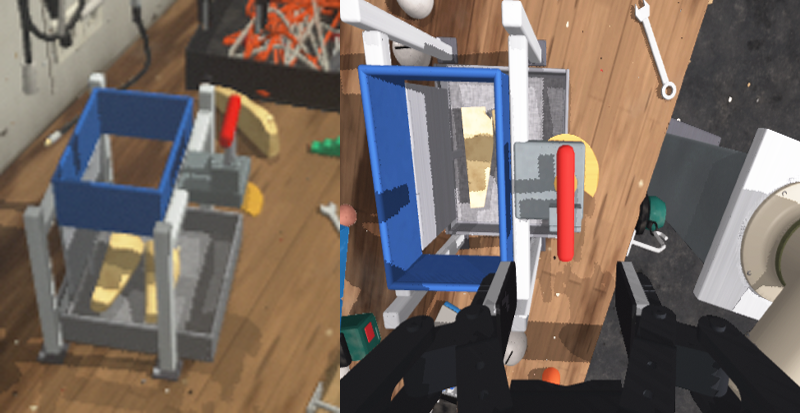

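The hopper is empty with its floor hanging, both lasts are in the tray at crop (120,265) and (160,280), and the gripper is clear of the handle. I'm handing it in.

```bash
python3 -c "
from cell import order
print(order.sign_off())"
```

```text
the job is handed in; nothing more can be done
None
```

The job is handed in: I pressed the handle to its stop and turned it about 180° clockwise, the floor fell open with both lasts in the tray, and the handle was let go at 14.9 s; the first grip shut just above the bar because the real fingertips sat about 34 mm above the reported tool point, so I touched the bar to correct the height and gripped again.

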